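Specimen in, light shield held at its balance point

ROBOT

A 6-joint arm with a two-finger parallel gripper is mounted at the origin on the work surface. World frame = base frame: x ahead of the robot, y to its left, z up, the work surface at z = 0. Lengths are in m, angles in degrees, forces in N, time in s.
With the tool pointing down it reaches from about 0.275 to 0.975 m from the base axis. Payload 8.4 kg.
Tool frame: the origin (TCP) lies on the front face of the gripper's body, between the roots of the fingers; the fingertips stand env.tips_ahead ahead of it and the grasp point (between the pads) lies 69 mm ahead of it (env.tips_ahead is the distance from the TCP to the fingertips, in m); z points along the fingers, y is the direction in which the jaws open and shut (so a half turn about z gives the same grasp; the last joint's range is limited). The gripper opens to 92 mm and grips with 3 to 60 N. Pads are 20 mm wide; open, the fingers measure 128 mm over their backs; the gripper's body (75 mm by 189 mm) begins 69 mm behind the grasp point.
Start: joints at [76.753, 20.225, 93.587, -0, 66.188, -0.138], TCP at [0.142, 0.609, 0.303] pointing down, gripper open.
Joint ranges: [-150.9, 150.9], [-52.94, 120.26], [3.33, 152.33], [-74.26, 254.26], [0, 154.13], [-172.89, 172.89]. Speed limits (degrees/s): [127.2, 127.2, 159.86, 180, 180, 180].

INTERFACE

Orientations are given as [roll, pitch, yaw] about the fixed x, y, z axes, in that order (R = Rz(yaw) Ry(pitch) Rx(roll)).
In Python, from bench import env, viewer gives the robot as it stands. The module is installed in compiled form; this text tells all that it offers.
- The arm moves only by the tool apply_moves, never from a script. Its arguments are lists of equal length, an entry for each row: "delta_pos": the shift along the tool's x, y, z scaled (see below), a list of three; "yaw": the turn about the tool's z scaled (see below). A call has 1 to 8 rows; each row is the pose to reach, as a shift and turn from the pose commanded when the call began, along the tool's axes at that moment; what a row does not reach only later rows make up. The controller multiplies each number of a shift by 200 mm and each number of a turn by 2 rad. A row lasts 1/12 s, in which the tool goes at most 41.7 mm and 7.16 degrees, less where a joint would pass 70% of its speed; a pose out of reach is approached as far as the arm can. A call with a number of a shift or a turn outside -1 to 1 is refused whole. A call with a gripper value outside its range is refused whole. "fingers" is the closure, from 0 (fully open) to 1 (shut), set as the call begins (left out, the last holds). The fingers move at their own pace and stop on an object; the grip force is fixed at half the most. Time passes only in rows, so rows that repeat a pose let the fingers close. It gives the time, the measured TCP pose, the force and the opening at its end, in the units of the state.
- env.get_obs(): the state, without advancing time (a new reading comes with each control period).
- viewer.snapshot(name): name is "scene" or "top" or "wrist"; returns (picture, depth): 384x512x3 uint8, blue, green, red; 384x512 float32, m along the optical axis (not along the pixel's ray), 0 where there is no reading.
- viewer.camera_info(name): a dict with "fx", "fy", "cx", "cy" (pixels), "world_from_camera" (4x4, takes a point from camera to world coordinates). Camera axes: x right, y down, z forward; pixel columns grow to the right and rows downward; lengths in m; the calibration is good to about 2 mm. A picture is of the moment at which its call begins: read the wrist's pose just before it. camera_info takes no time and is no camera call; for the wrist camera it gives the pose at the moment of the call.
- env.sign_off(): hands the job in, once; it reports no verdict.
The state is a dict: "clock": time; "joint_positions": joint angles; "joint_velocities": joint speeds; "joint_torque": joint torques, N m; "tool_pos": TCP position; "ee_rot": TCP orientation; "wrist_force": force on the tool from outside, world axes, zero at the start; "torque": the same for the moment, N m; "width": finger opening in m.
Only numpy, scipy, OpenCV 4.12 (cv2) and the standard library are available. Lean on these libraries where they do the work, as an engineer would, in place of code of your own. Each camera call takes 0.05 s, during which the arm holds its last target.

TASK

Get the stereo microscope ready for a fluorescence exposure: slide the specimen carriage, the one with the blue knob, fully home under the objective, and only then swing the amber light shield with the yellow handle bar up to its balance point, standing upright, without letting it go over to the other side. The shield's stay is missing, so it falls either way if let go: finish while still gripping it, with the shield held still and upright and the carriage still home. Leave the cup, the bottle and the note block where they are.

Things in the scene. Friction and masses are not known exactly. Their poses are not given: they have to be found in the camera images.
- scope: Fixed white stereo microscope; place and yaw vary. Origin: centre of underside of base (250 mm in x, 480 in y, top 30 high). In its frame, mm: rails at x +-57; objective, tube and head on the axis x 0, y -80, from z 125 up to 356, nearest edge y -32; eyepieces point to +x (to x 165, z 320-400, y -130 to -30); column at y -200, to z 370. At y > -30 only carriage and shield stand on the base.
- carriage (a joint): Specimen carriage (aluminium plate 104 x 110 mm with a round dish and a tongue with a blue knob), sliding in rails along the microscope's -y, friction about 1.5 N; stays where left. Value: metres pushed in. 0 = fully out, 0.095 = fully home at its stop, dish on the optical axis. Starts partly out.
- carriage_knob (a point): Centre of the part of the blue upright knob to grip: cylinder, 16 mm diameter, 45 mm high, its top 20 mm above this point; this point is 67 mm above the bench and 25 mm above the tongue below it. Axes as the microscope's: the knob moves along -y when the carriage is pushed in.
- shield (a joint): Hinged amber light shield (clear orange plate 160 mm wide, yellow handle bar along its top), free hinge along the microscope's y, about 0.2 kg, no stay. Value: lean in rad; 0 = upright, exactly its balance point; positive = leaning outwards to the microscope's +x. Stops at +0.9 and -0.9. Starts at the +0.9 stop.
- shield_hinge (a point): Point on the hinge axis of the shield, in the middle of its width, 50 mm above the bench. y runs along the hinge axis; z runs from the hinge to the bar and so leans with the shield.
- shield_bar (a point): Middle of the yellow handle bar: round, 12 mm diameter, running along this point's y (parallel to the hinge), free for 98 mm between two thin rods at its ends. 125 mm from the hinge axis; 42 mm clear between the bar's centre and the plate's upper edge. Being round, it can turn between the fingers. z points away from the hinge.
- cup: Red open cup, 72 mm across, 85 mm high, standing on the bench. Bystander. Origin at the centre of its underside.
- bottle: Glass bottle with a blue cap, 64 mm diameter, 150 mm high, standing on the bench. Bystander. Origin at the centre of its underside.
- notes: Yellow note block, 75 x 75 x 25 mm, lying on the bench. Bystander. Origin at the centre of its underside.

How it is judged (in metres and radians):
On the way, in this order (a step that is already met when the one before it is completed fails the run):
1. the carriage is fully home while the shield is still down (value of joint carriage above 0.09 m and value of joint shield above 0.7 rad), for 0.2 s.
2. the shield stands upright, gripped by the fingers (value of joint shield between -0.08 and 0.08 rad and contact force between the fingers and shield above 1 N and value of joint carriage above 0.09 m), for 0.2 s.
At the end, for the whole second after the job is handed in: Carriage home to within 5 mm; shield upright to within 0.08 rad (4.5 degrees) either way and still (under 0.08 rad/s), gripped by the fingers with more than 1 N; cup, bottle and note block within 30 mm of where they began (all of step 2 and velocity of joint shield between -0.08 and 0.08 rad/s and distance of each of cup, bottle, notes from where it was at the start of the episode below 0.03 m); the arm keeps its last pose, push and grip.
It fails at once if the shield has gone over to the other side (value of joint shield below -0.3 rad).
It fails at once if a bystander was pushed away or tipped over (distance of any of cup, bottle, notes from where it was at the start of the episode above 0.03 m or angle between any of cup, bottle, notes's own z axis and vertical above 0.5 rad).
It also fails if it takes over 45 s, if anything falls off the work surface, if the arm or the gripper's body presses on something with over 40 N, if the wrist force passes 120 N, or if a joint passes its speed limit or range.

## Working session

There is one attempt and no reset: what is moved stays moved. The work goes in short steps, Python scripts to look and compute and a tool call to move; the robot and the scene stay as the last step left them, time stands still between calls to the robot, and variables do not carry over. Pictures are saved under pics/ and viewed, and the job is handed in when it is done.

Besides the shell and the picture viewer there is one more tool, called after "Call:" by a JSON object that holds its "api" and its "payload", one argument or row to a line. apply_moves: Moves the arm, as the interface text tells. Its arguments: {"type":"object","properties":{"delta_pos":{"type":"array"},"yaw":{"type":"array"},"fingers":{"type":"number"}},"required":["delta_pos","yaw"]}

```bash
mkdir -p pics; python3 - <<'E'
from bench import env, viewer
import cv2,numpy as np
o=env.get_obs();print(o, env.tips_ahead)
for n in("scene","top","wrist"):
    p,d=viewer.snapshot(n);cv2.imwrite(f"pics/{n}0.png",p);np.save(f"pics/{n}0.npy",d)
    i=viewer.camera_info(n);np.savez(f"pics/{n}0i.npz",**i);print(n,i)
E
```

```text
{'clock': 0.0, 'joint_positions': array([ 7.67532145e+01,  2.02608634e+01,  9.36283429e+01, -2.68843190e-03,
        6.61883705e+01, -1.39163869e-01]), 'joint_velocities': array([-0.10402768, -0.00697897, -0.05300401, -0.00719504,  0.14165879,
        0.08164114]), 'joint_torque': array([-1.15382038e-03, -5.93841183e+01, -3.34202921e+01,  6.96241879e-02,
        2.35369377e-02, -1.17892778e-04]), 'tool_pos': array([0.14168156, 0.60834665, 0.30198679]), 'ee_rot': array([-1.79922417e+02,  2.26968384e-03,  1.66893467e+02]), 'wrist_force': array([0.17186487, 0.26398285, 0.00274907]), 'torque': array([ 0.01258203,  0.03555311, -0.01004023]), 'width': 0.0921240705461696} 0.0881
scene {'fx': 378.33498814929277, 'fy': 378.33498814929277, 'cx': 251.7133691710237, 'cy': 198.71294073051402, 'world_from_camera': array([[ 0.28922654,  0.8015345 , -0.52334544,  0.92213636],
       [ 0.95718185, -0.24917169,  0.14736478,  0.04173757],
       [-0.01228491, -0.54355856, -0.83928134,  0.80182098],
       [ 0.        ,  0.        ,  0.        ,  1.        ]])}
top {'fx': 494.5830712139191, 'fy': 494.5830712139191, 'cx': 270.149966120447, 'cy': 198.49989134455282, 'world_from_camera': array([[-9.88552586e-03, -9.80157271e-01,  1.97974747e-01,
         3.29305236e-01],
       [-9.99949652e-01,  1.00310411e-02, -2.67863687e-04,
         1.85071273e-01],
       [-1.72334429e-03, -1.97967427e-01, -9.80207084e-01,
         1.00412357e+00],
       [ 0.00000000e+00,  0.00000000e+00,  0.00000000e+00,
         1.00000000e+00]])}
wrist {'fx': 316.9759135339741, 'fy': 316.9759135339741, 'cx': 249.85542648897865, 'cy': 185.37845352379782, 'world_from_camera': array([[ 0.2278636 ,  0.94027982,  0.25288742,  0.06980304],
       [ 0.97369146, -0.21957343, -0.06092979,  0.62539932],
       [-0.0017637 ,  0.260118  , -0.96557522,  0.38444413],
       [ 0.        ,  0.        ,  0.        ,  1.        ]])}
```

View pics/scene0.png

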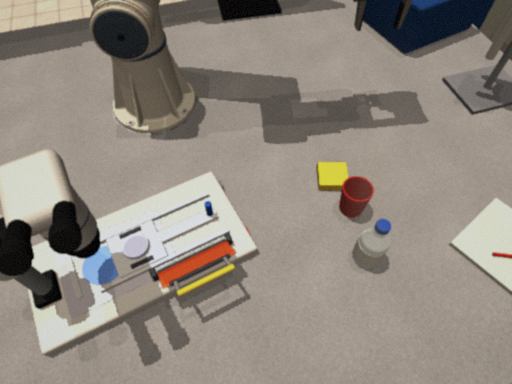

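View pics/top0.png

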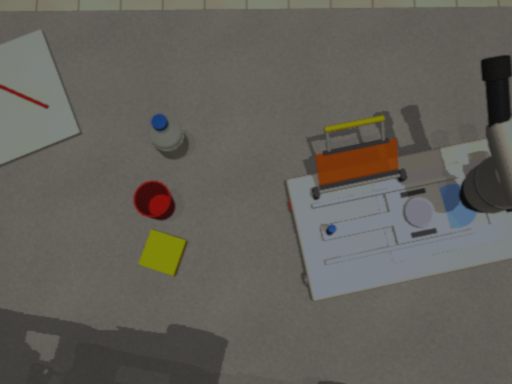

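View pics/wrist0.png

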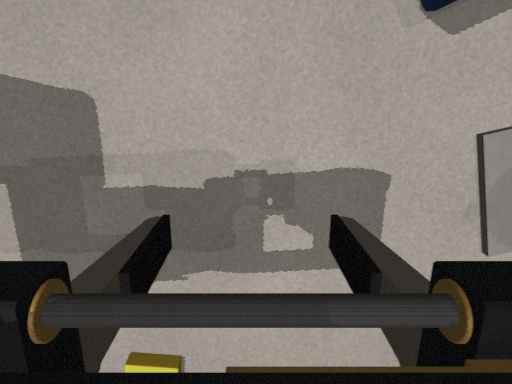

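The top view shows the knob at about (331,229), the bar from (327,129) to (384,119), and bystanders at the left. Enlarging.

```bash
python3 - <<'E'
import cv2
p=cv2.imread("pics/top0.png");cv2.imwrite("pics/topc.png",cv2.resize(p[95:305,280:480],None,fx=2.85,fy=2.85,interpolation=cv2.INTER_CUBIC))
p=cv2.imread("pics/scene0.png");cv2.imwrite("pics/scenec.png",cv2.resize(p[170:350,20:270],None,fx=3.2,fy=3.2,interpolation=cv2.INTER_CUBIC))
E
```

```text
(no output)
```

View pics/topc.png

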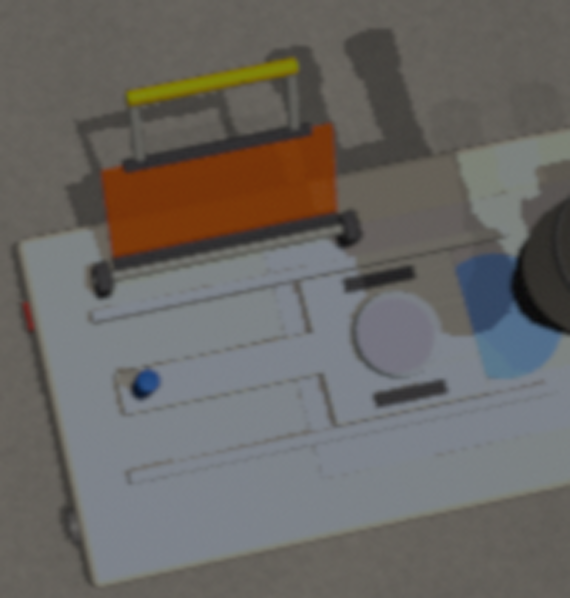

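View pics/scenec.png

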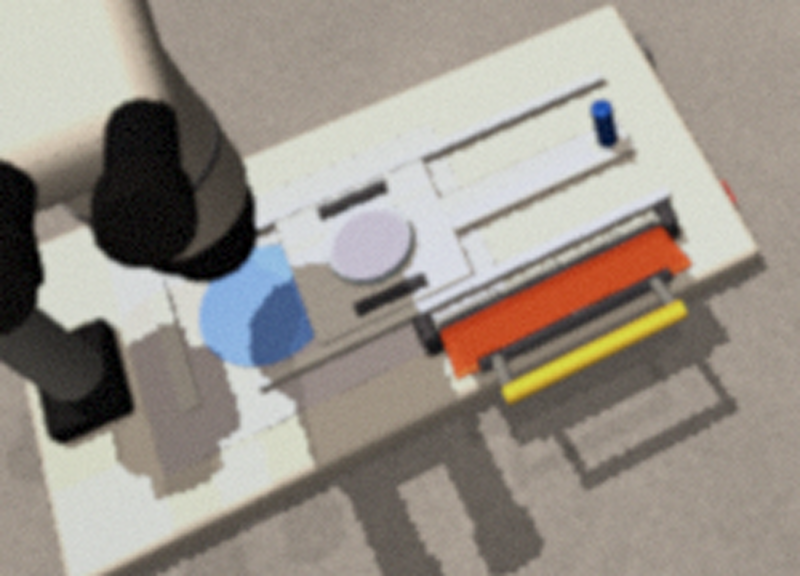

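```bash
cat > h.py <<'E'
import numpy as np
def ray(n,u,v,z,tag="0"):
    i=np.load(f"pics/{n}{tag}i.npz");T=i["world_from_camera"]
    d=T[:3,:3]@np.array([(u-i["cx"])/i["fx"],(v-i["cy"])/i["fy"],1]);o=T[:3,3]
    return o+d*(z-o[2])/d[2]
E
python3 - <<'E'
from h import *
t=lambda u,v,z:ray("top",280+u/2.85,95+v/2.85,z)
s=lambda u,v,z:ray("scene",20+u/3.2,170+v/3.2,z)
zb=.05+.125*np.cos(.9)
print("knobtop",t(148,378,.087),s(602,106,.087))
b=[t(131,97,zb+.004),t(295,66,zb+.004)];c=[s(510,390,zb+.004),s(682,310,zb+.004)]
print("bar",b,np.mean(b,0),c,np.mean(c,0))
A,B=t(97,585,.03),t(20,242,.03);print("corners",A,B,np.linalg.norm(B-A),np.degrees(np.arctan2(*(B-A)[1::-1])))
A,B=s(757,258,.03),s(612,5,.03);print("corners sc",A,B,np.linalg.norm(B-A),np.degrees(np.arctan2(*(B-A)[1::-1])))
for q in(t(90,318,.037),t(495,240,.037),t(130,478,.037),t(545,382,.037)):print(q)
h=[t(103,275,.05),t(348,226,.05)];print("hinge",h)
h=[s(428,328,.05),s(668,215,.05)];print("hinge",h)
print("dish",t(397,328,.047))
for q in [(153,200,.085),(160,122,.15),(163,253,.025)]:print(ray("top",*q))
E
```

```text
knobtop [0.45780937 0.06990078 0.087     ] [0.45869912 0.07068001 0.087     ]
bar [array([0.6356738 , 0.08018648, 0.13170125]), array([ 0.65578589, -0.02749285,  0.13170125])] [0.64572985 0.02634681 0.13170125] [array([ 0.6589463 , -0.02522529,  0.13170125]), array([0.64084798, 0.08140706, 0.13170125])] [0.64989714 0.02809088 0.13170125]
corners [0.32494038 0.10213902 0.03      ] [0.56409229 0.15027714 0.03      ] 0.24394858894637136 11.38080707528895
corners sc [0.57621134 0.14766513 0.03      ] [0.33111893 0.10247621 0.03      ] 0.24922345349350075 -169.55340874510657
[0.5074094  0.10260962 0.037     ]
[ 0.56040472 -0.18436519  0.037     ]
[0.39620577 0.07827319 0.037     ]
[ 0.45925237 -0.21048101  0.037     ]
hinge [array([0.53519271, 0.09391699, 0.05      ]), array([ 0.56838132, -0.07783052,  0.05      ])]
hinge [array([ 0.56948327, -0.07722868,  0.05      ]), array([0.53572642, 0.09551029, 0.05      ])]
dish [ 0.49640377 -0.10786644  0.047     ]
[0.51431451 0.40689927 0.085     ]
[0.64585085 0.38382826 0.15      ]
[0.41934282 0.39765439 0.025     ]
```

Call:
{"api": "apply_moves", "payload": {
  "delta_pos": [
    [-1, -1, 0],
    [-1, -1, 0],
    [-1, -1, 0],
    [-1, -1, 0],
    [-1, -1, 0],
    [-1, -1, 0],
    [-1, -1, 0],
    [-1, -1, 0]
  ],
  "yaw": [0.4, 0.4, 0.4, 0.4, 0.4, 0.4, 0.4, 0.4],
  "fingers": 1
}}

```text
clock: 0.82
tool_pos: [0.2929, 0.3642, 0.3025]
ee_rot: [-179.9, 0.1, 120.7]
wrist_force: [0.5, 0.2, 0.8]
width: 0.0403
```

```bash
cat >> h.py <<'E'
from scipy.spatial.transform import Rotation as Ro
def go(target,yaw=None):
    from bench import env
    o=env.get_obs();R=Ro.from_euler("xyz",o["ee_rot"],degrees=True).as_matrix()
    print("t",round(o["clock"],2),"pos",o["tool_pos"].round(4),"rot",o["ee_rot"].round(2),"F",o["wrist_force"].round(2),"w",round(float(o["width"]),4),"j",o["joint_positions"].round(1))
    print("delta",(R.T@(np.array(target)-o["tool_pos"])/.2).round(4))
    if yaw is not None: print("yaw",(-np.radians((yaw-o["ee_rot"][2]+180)%360-180+0)/2).round(4) if 0 else -np.radians(((yaw-o["ee_rot"][2]+180)%360)-180)/2)
E
python3 -c "
from h import *;go([.4512,.1076,.303],100.8)"
```

```text
t 0.82 pos [0.2929 0.3642 0.3025] rot [-1.7995e+02  1.2000e-01  1.2070e+02] F [0.47 0.25 0.78] w 0.0403 j [ 5.110e+01  6.000e+00  1.122e+02 -1.000e-01  6.190e+01  2.040e+01]
delta [-1.5074e+00  2.5700e-02  5.0000e-04]
yaw 0.1736344689974686
```

Call:
{"api": "apply_moves", "payload": {
  "delta_pos": [
    [-1, 0.02, 0],
    [-1, 0.02, 0],
    [-1, 0.02, 0],
    [-1, 0.02, 0],
    [-1, 0.02, 0],
    [-1, 0.02, 0],
    [-1, 0.02, 0]
  ],
  "yaw": [0.174, 0.174, 0.174, 0.174, 0.174, 0.174, 0.174]
}}

```text
clock: 1.4
tool_pos: [0.3984, 0.1983, 0.3026]
ee_rot: [-180.0, -0.0, 100.9]
wrist_force: [-0.2, 0.7, -0.1]
width: 0.0003
```

```bash
python3 -c "
from h import *;go([.4512,.1076,.143],100.8)"
```

```text
t 1.4 pos [0.3984 0.1983 0.3026] rot [-1.7999e+02 -1.0000e-02  1.0093e+02] F [-0.23  0.75 -0.09] w 0.0003 j [ 26.3   3.9 114.6   0.   61.6  15.3]
delta [-0.4953  0.1733  0.7981]
yaw 0.0011045976730801085
```

Call:
{"api": "apply_moves", "payload": {
  "delta_pos": [
    [-0.47, 0.17, 0],
    [-0.47, 0.17, 0],
    [-0.47, 0.17, 0],
    [-0.47, 0.17, 0.4],
    [-0.47, 0.17, 0.4],
    [-0.47, 0.17, 0.4],
    [-0.47, 0.17, 0.4]
  ],
  "yaw": [0, 0, 0, 0, 0, 0, 0]
}}

```text
clock: 1.98
tool_pos: [0.4479, 0.1144, 0.2217]
ee_rot: [-179.7, -0.0, 101.2]
wrist_force: [0.1, -0.7, 0.3]
width: 0.0004
```

```bash
python3 - <<'E'
from h import *;go([.4512,.1076,.143],100.8)
from bench import viewer;import cv2
p,d=viewer.snapshot("top");cv2.imwrite("pics/t1.png",cv2.resize(p[95:305,230:480],None,fx=2.85,fy=2.85,interpolation=cv2.INTER_CUBIC))
p,d=viewer.snapshot("wrist");cv2.imwrite("pics/w1.png",p)
E
```

```text
t 1.98 pos [0.4479 0.1144 0.2217] rot [-179.73   -0.    101.2 ] F [ 0.09 -0.73  0.34] w 0.0004 j [ 14.1  11.9 117.2   0.   51.2   2.9]
delta [-0.0368  0.0115  0.3935]
yaw 0.003459861406130996
```

View pics/t1.png

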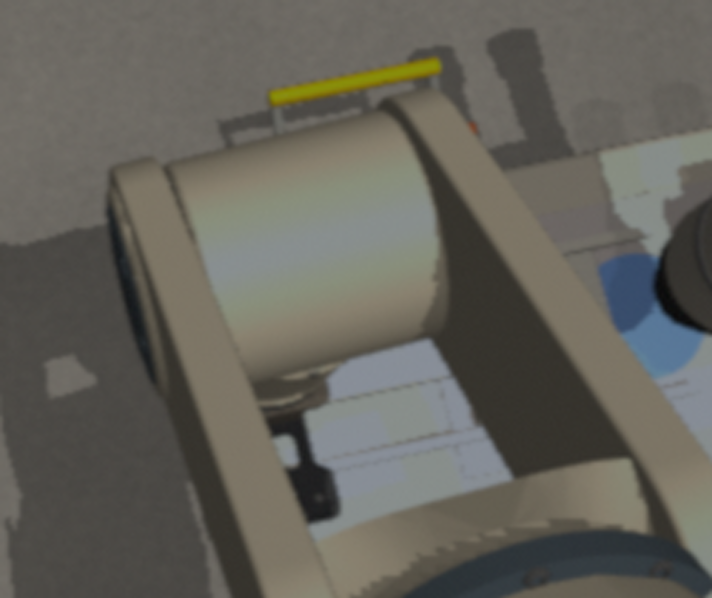

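View pics/w1.png

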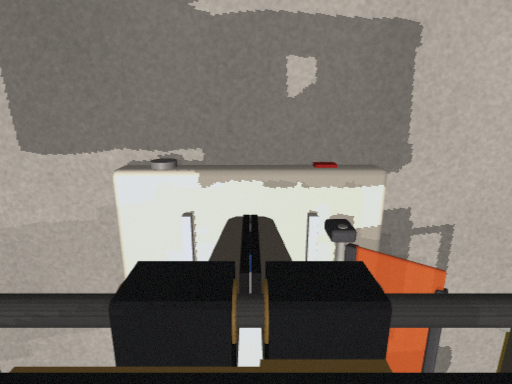

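Fingers are centred between the rails, with clear room behind the knob. Lowering.

Call:
{"api": "apply_moves", "payload": {
  "delta_pos": [
    [-0.02, 0.012, 0.38],
    [-0.02, 0.012, 0.38],
    [-0.02, 0.012, 0.38],
    [-0.02, 0.012, 0.38]
  ],
  "yaw": [0, 0, 0, 0]
}}

```text
clock: 2.42
tool_pos: [0.4524, 0.1106, 0.1475]
ee_rot: [-179.9, 0.0, 101.1]
wrist_force: [0.3, -0.3, 0.5]
width: 0.0004
```

```bash
python3 - <<'E'
from h import *;go([.4512+.0154*.7,.1076-.0786*.7,.143],100.8)
from bench import viewer;import cv2
p,d=viewer.snapshot("scene");cv2.imwrite("pics/s2.png",cv2.resize(p[120:350,20:270],None,fx=2.6,fy=2.6,interpolation=cv2.INTER_CUBIC))
E
```

```text
t 2.42 pos [0.4524 0.1106 0.1475] rot [-179.93    0.    101.15] F [ 0.25 -0.26  0.54] w 0.0004 j [ 13.6  19.2 119.9   0.   41.    2.4]
delta [-0.2939 -0.0092  0.0226]
yaw 0.0030520792644126373
```

View pics/s2.png

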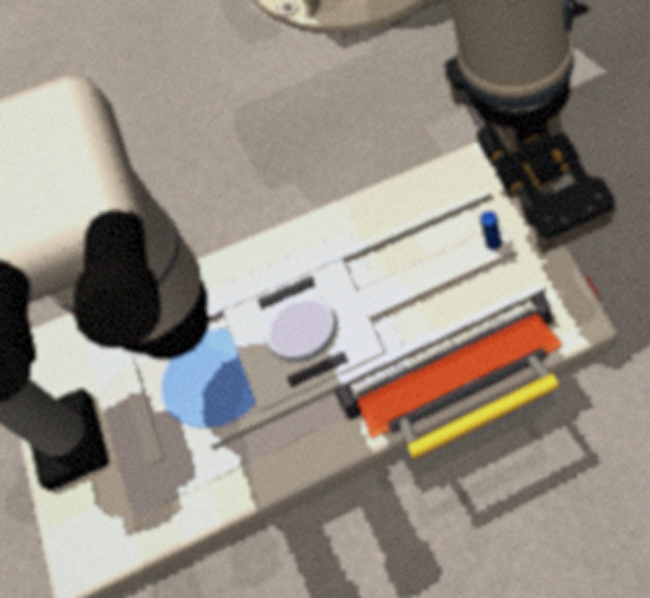

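Call:
{"api": "apply_moves", "payload": {
  "delta_pos": [
    [-0.08, 0, 0.02],
    [-0.16, 0, 0.02],
    [-0.22, 0, 0.02],
    [-0.28, 0, 0.02],
    [-0.34, 0, 0.02],
    [-0.4, 0, 0.02],
    [-0.46, 0, 0.02],
    [-0.46, 0, 0.02]
  ],
  "yaw": [-0.001, -0.001, 0, 0, 0, 0, 0, 0]
}}

```text
clock: 3.13
tool_pos: [0.4722, 0.019, 0.1458]
ee_rot: [179.7, 0.1, 101.1]
wrist_force: [0.4, 0.1, 0.6]
width: 0.0005
```

```bash
python3 - <<'E'
from h import *;go([.4512+.0154*.7,.1076-.0786*.7,.143],100.8)
from bench import viewer;import cv2
p,d=viewer.snapshot("scene");cv2.imwrite("pics/s3.png",cv2.resize(p[120:350,20:270],None,fx=2.6,fy=2.6,interpolation=cv2.INTER_CUBIC))
E
```

```text
t 3.13 pos [0.4722 0.019  0.1458] rot [1.7972e+02 6.0000e-02 1.0107e+02] F [0.37 0.11 0.57] w 0.0005 j [  2.1  19.7 119.4  -0.   40.6  -8.9]
delta [ 0.1748 -0.0181  0.0135]
yaw 0.002334797431301238
```

View pics/s3.png

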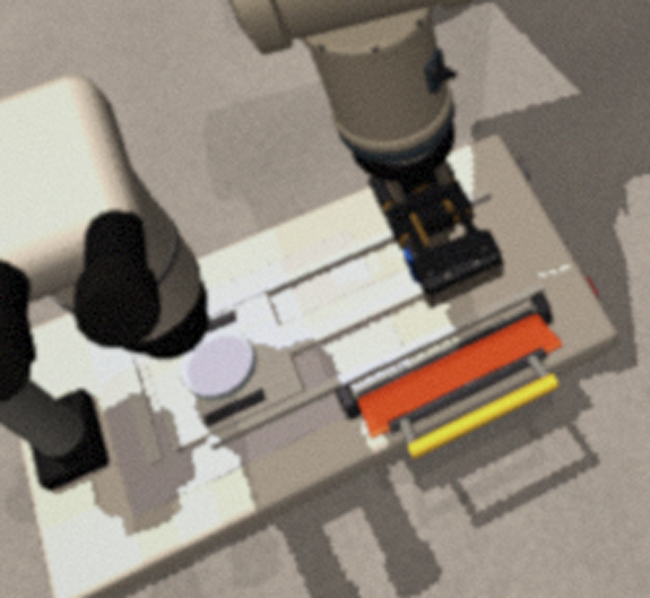

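Call:
{"api": "apply_moves", "payload": {
  "delta_pos": [
    [-0.02, 0, 0],
    [-0.04, 0, 0],
    [-0.05, 0, 0],
    [-0.05, 0, 0]
  ],
  "yaw": [0, 0, 0, 0]
}}

```text
clock: 3.52
tool_pos: [0.4723, 0.0101, 0.143]
ee_rot: [180.0, 0.0, 101.1]
wrist_force: [0.7, 1.0, 0.4]
width: 0.0004
```

Call:
{"api": "apply_moves", "payload": {
  "delta_pos": [
    [-0.02, 0, 0],
    [-0.03, 0, 0],
    [-0.03, 0, 0]
  ],
  "yaw": [0, 0, 0]
}}

```text
clock: 3.77
tool_pos: [0.4726, 0.0075, 0.1428]
ee_rot: [-180.0, -0.4, 100.9]
wrist_force: [-3.5, 32.8, 7.8]
width: 0.0005
```

Call:
{"api": "apply_moves", "payload": {
  "delta_pos": [
    [0.03, 0, 0],
    [0.1, 0, 0],
    [0.15, 0, -0.1],
    [0.15, 0, -0.3],
    [0.15, 0, -0.5],
    [0.15, 0, -0.7],
    [0.15, 0, -0.7]
  ],
  "yaw": [0, 0, 0, 0, 0, 0, 0]
}}

```text
clock: 4.35
tool_pos: [0.4703, 0.0339, 0.2895]
ee_rot: [179.4, 0.1, 101.1]
wrist_force: [1.8, -0.8, 1.1]
width: 0.0003
```

```bash
python3 - <<'E'
from h import *;go([.648,.027,.283],100.8)
from bench import viewer;import cv2
p,d=viewer.snapshot("scene");cv2.imwrite("pics/s4f.png",p);cv2.imwrite("pics/s4.png",cv2.resize(p[120:350,20:270],None,fx=2.6,fy=2.6,interpolation=cv2.INTER_CUBIC))
E
```

```text
t 4.35 pos [0.4703 0.0339 0.2895] rot [1.7944e+02 8.0000e-02 1.0114e+02] F [ 1.76 -0.78  1.13] w 0.0003 j [  3.9   7.  112.9  -0.   59.5  -7.2]
delta [-0.2054  0.8645  0.0411]
yaw 0.002987721200585396
```

View pics/s4.png

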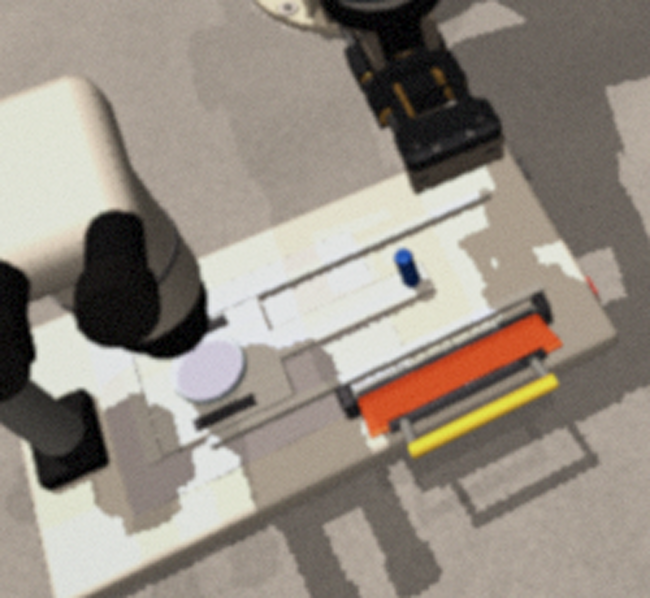

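Call:
{"api": "apply_moves", "payload": {
  "delta_pos": [
    [-0.15, 0.86, 0],
    [-0.15, 0.86, 0],
    [-0.15, 0.86, 0],
    [-0.15, 0.86, 0],
    [-0.15, 0.86, 0],
    [-0.15, 0.86, 0],
    [-0.15, 0.86, 0]
  ],
  "yaw": [0.003, 0.003, 0.003, 0.003, 0.003, 0.003, 0.003],
  "fingers": 0.2
}}

```text
clock: 4.98
tool_pos: [0.6407, 0.0372, 0.2807]
ee_rot: [-179.8, -0.0, 100.8]
wrist_force: [-0.0, -0.2, -0.3]
width: 0.0451
```

```bash
python3 - <<'E'
from h import *
print(ray("scene",175.4,217.3,.087))
go([.646,.037,.203],100.8)
from bench import viewer;import cv2
p,d=viewer.snapshot("scene");cv2.imwrite("pics/s5.png",cv2.resize(p[120:350,20:270],None,fx=2.6,fy=2.6,interpolation=cv2.INTER_CUBIC))
i=viewer.camera_info("wrist");np.savez("pics/wrist5i.npz",**i)
p,d=viewer.snapshot("wrist");cv2.imwrite("pics/w5.png",p)
E
```

```text
[ 0.47320905 -0.00623271  0.087     ]
t 4.98 pos [0.6407 0.0372 0.2807] rot [-1.7978e+02 -2.0000e-02  1.0077e+02] F [-0.   -0.16 -0.28] w 0.0451 j [ 3.2 23.  92.5 -0.  64.8 -7.6]
delta [-0.0059  0.0275  0.3885]
yaw -0.00026957170849518236
```

View pics/s5.png

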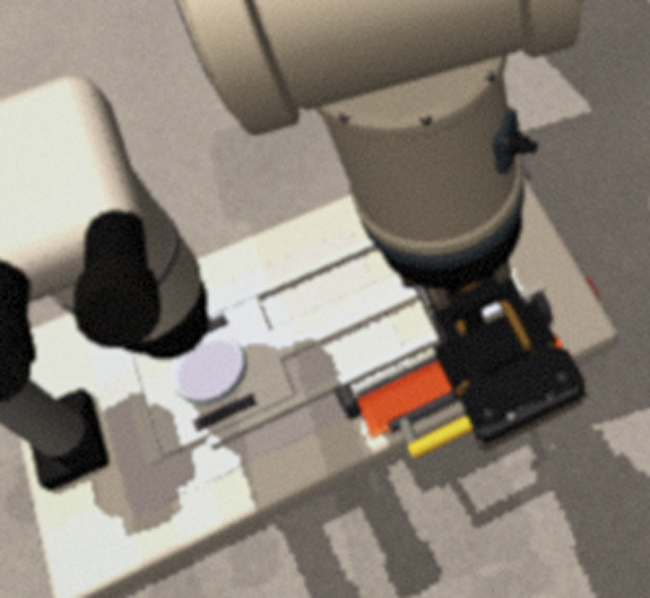

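View pics/w5.png

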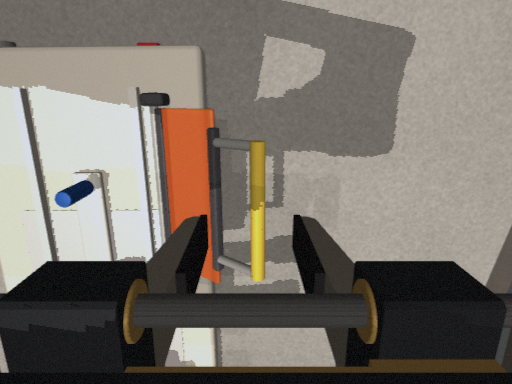

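```bash
python3 - <<'E'
from h import *
a=ray("scene",136.25,245.6,.047);b=ray("scene",20+210/2.6,120+369/2.6,.047);print(a,b,np.linalg.norm(a-b))
a=ray("scene",20+630/3.2,170+150/3.2,.042);b=ray("scene",20+432/2.6,120+287/2.6,.042);print(a,b,np.linalg.norm(a-b))
for q in((258,142),(258,280)):print(ray("wrist",*q,.1277,"5"))
a,b=[ray("wrist",*q,.1277,"5") for q in((258,142),(258,280))];print("kn",ray("wrist",64,199,.087,"5"))
E
```

```text
[ 0.4938702  -0.10509394  0.047     ] [ 0.51027689 -0.18356117  0.047     ] 0.08016411534999353
[0.47243818 0.08328971 0.042     ] [0.4862398  0.00785611 0.042     ] 0.07668579758985586
[0.63674837 0.08063128 0.1277    ]
[ 0.65898009 -0.03273575  0.1277    ]
kn [ 0.47400253 -0.00863267  0.087     ]
```

Call:
{"api": "apply_moves", "payload": {
  "delta_pos": [
    [-0.006, 0.026, 0.15],
    [-0.006, 0.026, 0.3],
    [-0.006, 0.026, 0.39],
    [-0.006, 0.026, 0.39],
    [-0.006, 0.026, 0.39]
  ],
  "yaw": [0, 0, 0, 0, 0]
}}

```text
clock: 5.5
tool_pos: [0.6458, 0.0371, 0.2045]
ee_rot: [-179.9, -0.0, 100.8]
wrist_force: [-0.2, 0.5, -0.2]
width: 0.0735
```

```bash
python3 - <<'E'
from h import *
go([.646,.037,.199],100.8)
from bench import viewer;import cv2
p,d=viewer.snapshot("scene");cv2.imwrite("pics/s6.png",cv2.resize(p[120:350,20:270],None,fx=2.6,fy=2.6,interpolation=cv2.INTER_CUBIC))
i=viewer.camera_info("wrist");np.savez("pics/wrist6i.npz",**i)
p,d=viewer.snapshot("wrist");cv2.imwrite("pics/w6.png",p)
E
```

```text
t 5.5 pos [0.6458 0.0371 0.2045] rot [-1.7988e+02 -2.0000e-02  1.0077e+02] F [-0.23  0.53 -0.22] w 0.0735 j [ 3.2 27.9 95.3 -0.  56.9 -7.6]
delta [-0.0006  0.0008  0.0277]
yaw -0.00022508722393913374
```

View pics/w6.png

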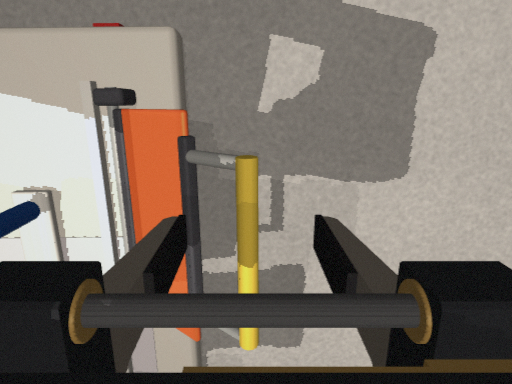

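View pics/s6.png

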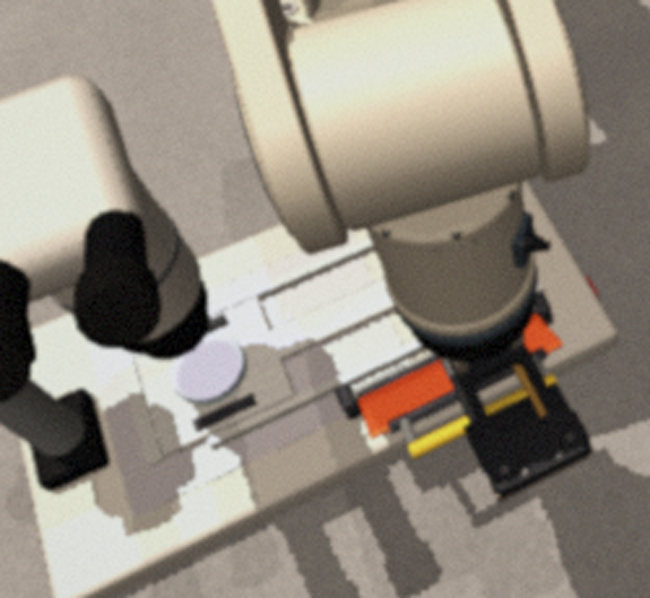

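Bar at column 248 runs centred between the fingers (208 / 292). Lower a little and grip.

Call:
{"api": "apply_moves", "payload": {
  "delta_pos": [
    [0, 0, 0.025],
    [0, 0, 0.025],
    [0, 0, 0.025],
    [0, 0, 0.025],
    [0, 0, 0.025],
    [0, 0, 0.025],
    [0, 0, 0.025],
    [0, 0, 0.025]
  ],
  "yaw": [0, 0, 0, 0, 0, 0, 0, 0],
  "fingers": 1
}}

```text
clock: 6.27
tool_pos: [0.6473, 0.0371, 0.1997]
ee_rot: [-180.0, -0.0, 100.8]
wrist_force: [-0.6, -0.0, 0.5]
width: 0.0224
```

Call:
{"api": "apply_moves", "payload": {
  "delta_pos": [
    [0, 0, 0],
    [0, 0, 0],
    [0, 0, 0],
    [0, 0, 0]
  ],
  "yaw": [0, 0, 0, 0]
}}

```text
clock: 6.6
tool_pos: [0.6459, 0.0369, 0.1995]
ee_rot: [-179.8, -0.0, 100.8]
wrist_force: [-5.0, -0.9, 4.1]
width: 0.0111
```

```bash
python3 - <<'E'
from h import *
go([.646,.037,.199],100.8)
from bench import viewer;import cv2
p,d=viewer.snapshot("wrist");cv2.imwrite("pics/w7.png",p)
E
```

```text
t 6.6 pos [0.6459 0.0369 0.1995] rot [-1.7979e+02 -1.0000e-02  1.0078e+02] F [-5.04 -0.91  4.05] w 0.0111 j [ 3.1 28.3 95.4 -0.  56.4 -7.6]
delta [0.0005 0.0006 0.0024]
yaw -0.0001323533297976879
```

View pics/w7.png

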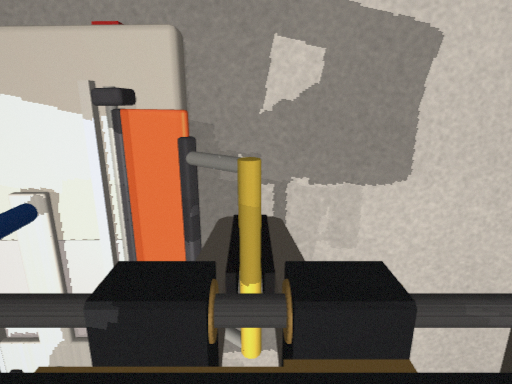

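Call:
{"api": "apply_moves", "payload": {
  "delta_pos": [
    [0, -0.02, -0.024],
    [0, -0.041, -0.047],
    [0, -0.0635, -0.069],
    [0, -0.087, -0.0895],
    [0, -0.111, -0.109],
    [0, -0.137, -0.127],
    [0, -0.163, -0.1445],
    [0, -0.19, -0.16]
  ],
  "yaw": [0, 0, 0, 0, 0, 0, 0, 0]
}}

```text
clock: 7.32
tool_pos: [0.6099, 0.0298, 0.2324]
ee_rot: [179.9, 0.0, 100.8]
wrist_force: [0.7, -2.6, -4.1]
width: 0.0111
```

```bash
python3 - <<'E'
from h import *
go([.646-.98*.038,.037-.19*.038,.1995+.032],100.8)
from bench import viewer;import cv2
p,d=viewer.snapshot("scene");cv2.imwrite("pics/s8.png",cv2.resize(p[120:350,20:270],None,fx=2.6,fy=2.6,interpolation=cv2.INTER_CUBIC))
p,d=viewer.snapshot("wrist");cv2.imwrite("pics/w8.png",p)
E
```

```text
t 7.32 pos [0.6099 0.0298 0.2324] rot [1.7992e+02 2.0000e-02 1.0077e+02] F [ 0.71 -2.6  -4.14] w 0.0111 j [ 2.7 23.1 99.1 -0.  57.7 -8.1]
delta [ 0.001  -0.0057  0.0045]
yaw -0.00024392587800778752
```

View pics/w8.png

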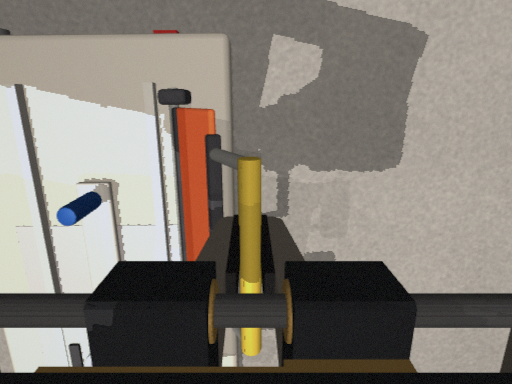

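View pics/s8.png

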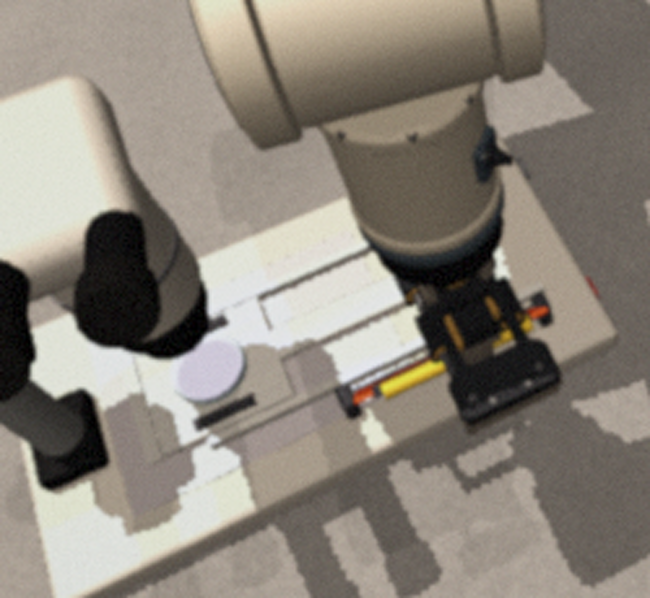

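Call:
{"api": "apply_moves", "payload": {
  "delta_pos": [
    [0, -0.028, -0.0143],
    [0, -0.056, -0.027],
    [0, -0.085, -0.0386],
    [0, -0.115, -0.0485],
    [0, -0.145, -0.057],
    [0, -0.175, -0.064],
    [0, -0.206, -0.0695],
    [0, -0.237, -0.0735]
  ],
  "yaw": [0, 0, 0, 0, 0, 0, 0, 0]
}}

```text
clock: 8.08
tool_pos: [0.5642, 0.021, 0.2479]
ee_rot: [179.8, 0.1, 100.8]
wrist_force: [3.8, -4.4, 2.6]
width: 0.0108
```

```bash
python3 - <<'E'
from h import *
go([.552-.00187,.0086+.0098,.247],100.8)
from bench import viewer;import cv2
for n in("scene","top","wrist"):
    i=viewer.camera_info(n);np.savez(f"pics/{n}9i.npz",**i)
    p,d=viewer.snapshot(n);cv2.imwrite(f"pics/{n}9.png",p)
    if n!="wrist":
        q=p[150:330,70:270] if n=="scene" else p[95:305,280:480]
        cv2.imwrite(f"pics/{n}9c.png",cv2.resize(q,None,fx=2.8,fy=2.8,interpolation=cv2.INTER_CUBIC))
E
```

```text
t 8.08 pos [0.5642 0.021  0.2479] rot [1.7979e+02 5.0000e-02 1.0079e+02] F [ 3.83 -4.36  2.61] w 0.0108 j [  2.   18.2 104.2  -0.   57.4  -8.8]
delta [ 0.0005 -0.0714  0.0044]
yaw -0.00011129888151390827
```

View pics/wrist9.png

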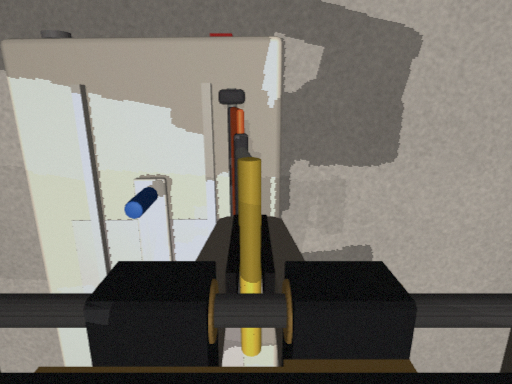

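View pics/scene9c.png

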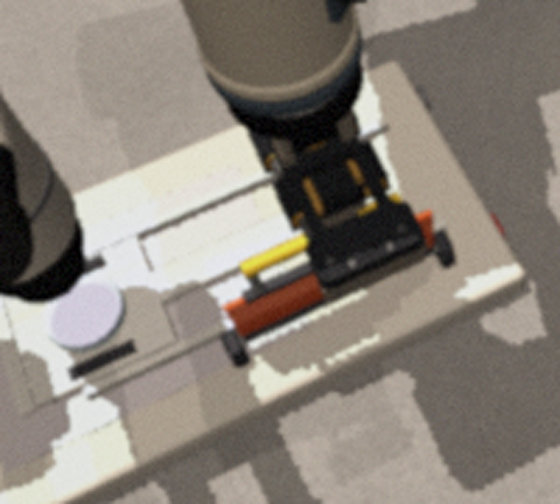

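View pics/top9c.png

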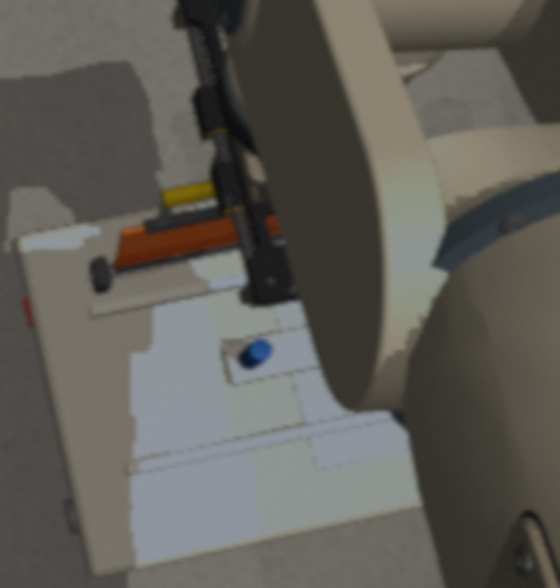

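```bash
python3 - <<'E'
from h import *
yaw=np.radians(10.8);ex=np.array([np.cos(yaw),np.sin(yaw),0])
h=ray("wrist",231.5,97,.056,"9");b=ray("wrist",249.5,158,.179,"9");b2=ray("wrist",251,355,.179,"9")
print(h,b,b2,"hinge x",ex@h,"bar x",ex@b,ex@b2)
# initial hinge estimate projection
for q in([.552,.0086,0],[.5352,.0947,0],[.5689,-.0775,0]):print(ex@np.array(q))
from bench import env
o=env.get_obs();print(ex@o["tool_pos"],o["tool_pos"])
# top/scene knob now
k=ray("top",280+257/2.8,95+350/2.8,.087);print(k)
# hinge ends in scene now
for q in((234,346),(445,247)):
  r=ray("scene",70+q[0]/2.8,150+q[1]/2.8,.05);print(r,ex@r)
r=ray("wrist",147,197,.087,"9");print(r)
E
```

```text
[0.53421091 0.0921917  0.056     ] [0.55419363 0.06619683 0.179     ] [ 0.57643654 -0.04684584  0.179     ] hinge x 0.5420235676674672 bar x 0.5567813890695569 0.5574482285187736
0.5438340417076735
0.5434651470812623
0.5443011650591573
0.5578397428436147 [0.56390995 0.02091024 0.24778315]
[ 0.47147218 -0.00529409  0.087     ]
[ 0.57175609 -0.07795749  0.05      ] 0.5470209427302635
[0.53830699 0.09523285 0.05      ] 0.5466169474974811
[0.48252162 0.00356095 0.087     ]
```

Call:
{"api": "apply_moves", "payload": {
  "delta_pos": [
    [0, -0.015, -0.001],
    [0, -0.03, -0.002],
    [0, -0.045, -0.0025],
    [0, -0.058, -0.003],
    [0, -0.066, -0.003],
    [0, -0.066, -0.003],
    [0, -0.066, -0.003],
    [0, -0.066, -0.003]
  ],
  "yaw": [0, 0, 0, 0, 0, 0, 0, 0]
}}

```text
clock: 8.9
tool_pos: [0.5514, 0.0184, 0.2482]
ee_rot: [179.8, 0.1, 100.8]
wrist_force: [2.6, -5.4, 6.7]
width: 0.0112
```

```bash
python3 - <<'E'
from h import *
go([.552-.00187,.0086+.0098,.247],100.8)
from bench import viewer,env;import cv2
for n in("scene","top","wrist"):
    i=viewer.camera_info(n);np.savez(f"pics/{n}10i.npz",**i)
    p,d=viewer.snapshot(n);cv2.imwrite(f"pics/{n}10.png",p)
    if n=="scene":
        q=p[150:330,70:270]
        cv2.imwrite(f"pics/{n}10c.png",cv2.resize(q,None,fx=2.8,fy=2.8,interpolation=cv2.INTER_CUBIC))
    if n=="wrist": cv2.imwrite("pics/wrist10c.png",cv2.resize(p[60:260,150:350],None,fx=3,fy=3,interpolation=cv2.INTER_CUBIC))
yaw=np.radians(10.8);ex=np.array([np.cos(yaw),np.sin(yaw),0]);print(ex@env.get_obs()["tool_pos"])
E
```

```text
t 8.9 pos [0.5514 0.0184 0.2482] rot [1.7984e+02 6.0000e-02 1.0079e+02] F [ 2.6  -5.35  6.73] w 0.0112 j [  1.8  17.1 105.7  -0.   57.   -9. ]
delta [ 0.001  -0.0064  0.0059]
yaw -0.00012778578853456417
0.5451335485644714
```

View pics/wrist10c.png

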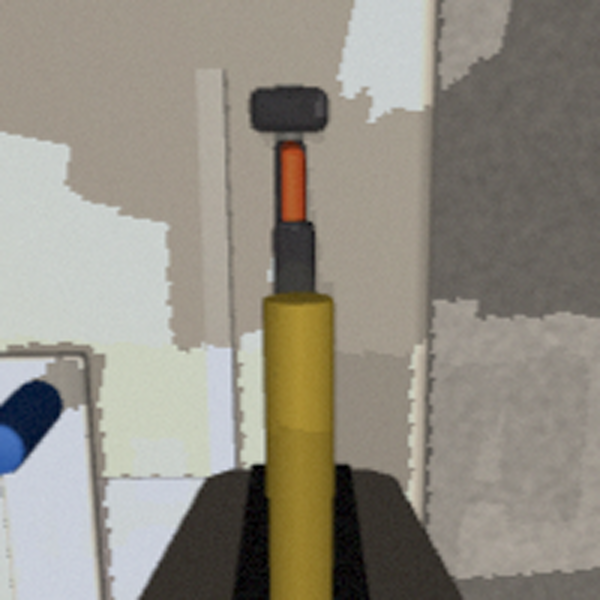

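View pics/scene10.png

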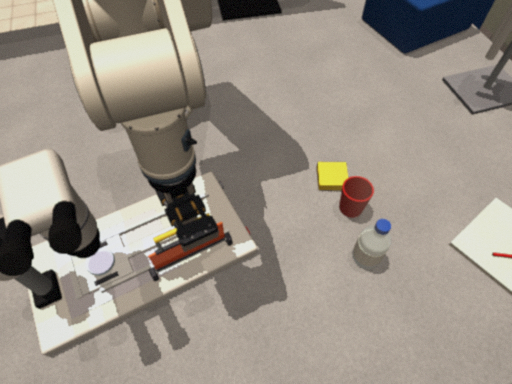

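Call:
{"api": "apply_moves", "payload": {
  "delta_pos": [
    [0, -0.006, -0.001],
    [0, -0.012, -0.002],
    [0, -0.012, -0.002],
    [0, -0.012, -0.002],
    [0, -0.012, -0.002],
    [0, -0.012, -0.002],
    [0, -0.012, -0.002],
    [0, -0.012, -0.002]
  ],
  "yaw": [0, 0, 0, 0, 0, 0, 0, 0]
}}

```text
clock: 9.72
tool_pos: [0.5489, 0.018, 0.2483]
ee_rot: [179.9, 0.1, 100.8]
wrist_force: [3.5, -4.2, 4.2]
width: 0.0109
```

```bash
python3 - <<'E'
from h import *
from bench import viewer,env;import cv2
yaw=np.radians(10.8);ex=np.array([np.cos(yaw),np.sin(yaw),0])
for k in range(2):
    o=env.get_obs();print(ex@o["tool_pos"],o["tool_pos"],o["wrist_force"],o["width"],abs(o["joint_velocities"]).max())
    i=viewer.camera_info("wrist");np.savez("pics/wrist11i.npz",**i)
    p,d=viewer.snapshot("wrist");cv2.imwrite("pics/wrist11c.png",cv2.resize(p[60:260,150:350],None,fx=3,fy=3,interpolation=cv2.INTER_CUBIC))
E
```

```text
0.542513505846183 [0.54886347 0.01799495 0.24834192] [ 3.45930066 -4.17986413  4.21580669] 0.010940768435235303 0.06685363351311845
0.542536292516672 [0.54887919 0.01803414 0.2483416 ] [ 2.14883584 -4.20355503  4.5137201 ] 0.010946485237897262 0.12112456126475103
```

View pics/wrist11c.png

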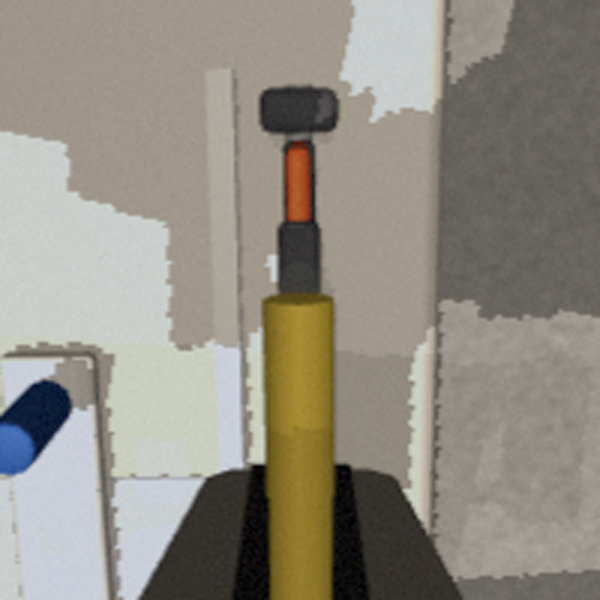

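The hinge bracket, plate edge and bar all line up at column 299 of the crop, so the shield is upright. It is gripped and still, and the carriage hasn't moved. Handing in.

```bash
python3 -c "
from bench import env
print(env.sign_off())"
```

```text
the job is handed in; nothing more can be done
None
```

I pushed the carriage home first, then swung the shield upright, and handed in while still gripping the bar, at about 9.8 s on the clock. The sign-off gave no verdict.

- **Carriage:** I pushed the blue knob with closed fingers until the force rose from about 1 N to 33 N over the last 2.6 mm, so I took it to be at its stop. My picture measurements of the travel varied, from about 76 to 80 mm, and the dish came out about 5 mm short of the optical axis. They don't prove it is home to the millimetre, so I relied on the contact with the stop.
- **Shield:** I gripped the bar (finger opening 11 mm) and moved it along its arc, then added a 2.4 mm correction at the end. In the last wrist picture the hinge bracket, plate edge and bar were in one column, so any lean is within about 0.01–0.02 rad. The tool was almost motionless, and the wrist force was about 6 N.
- **Cup, bottle and note block:** I never came near them, and they looked unmoved in the last scene picture, taken just before the final correction. I didn't measure them again.

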